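Open the battery hatch of the glaze scale

TASK

The glaze scale needs new batteries. Switch it off by pressing the raised half of its red rocker switch; then press the ribbed end of the dark battery hatch lightly, once, so that it pops up, and take the fingers away to see that it stands open by itself; last, push it with a fingertip right back, past upright, onto its stop. Only press and push: grip and lift nothing, and leave the blue cup on the pan and everything else where it stands.

Things in the scene. Friction and masses are not known exactly. Their poses are not given: they have to be found in the camera images.
- scale: grey bench scale, 200 (x) x 260 (y) x 48 mm to its flat deck, fixed to the table. Origin: centre of its underside; x points from its front (display) to its back, y to its left, z up. A steel pan 134 mm square, top at z = 59 mm, covers its left half (centre x 15, y 50 mm); rocker switch and battery hatch lie on its right (y = -78 mm). All is turned by the scale's yaw
- rocker (a joint): red rocker switch, 30 mm (along scale x) x 20 mm, in a black bezel on the front right of the deck, rocking about scale y; 0 = on (near, front half stands up, far half is down), 0.4 = off (near half down). It snaps over centre at 0.2 and stays; takes about 4 N on the near half
- rocker_near (a point): middle of the top of the rocker's near half, where it is pressed down to switch off; turns with the rocker. It sinks about 4 mm, from 58 to 54 mm above the table; the bezel round it is 50 mm high
- hatch (a joint): dark battery hatch, 68 (x) x 74 x 4 mm, hinged at its back edge along scale y. 0 = latched (top 53 mm above the table, 5 mm above the deck). Push-push latch: pressing its ribbed near end 3.4 mm down (-0.063 rad, a stop; 3 N) and letting go frees it; a damped ejector lifts it to about 1.0 in 1 s and holds it. Pressed shut it latches again. Above 1.0 it stays where left; stop at 1.83, upright 1.57
- hatch_press (a point): point on top of the hatch, on its centre line amid the ribs, 14 mm behind the near edge, where to press; moves with the hatch
- hatch_lip (a point): middle of the hatch's near, free edge; moves with the hatch, at 1.0 rad about 57 mm above the hinge line and 38 mm in front of it. Its z axis is the normal of the hatch's top face and its x axis points to the hinge
- hatch_hinge (a point): middle of the hatch's hinge line, fixed to the scale, 50 mm above the table, 68 mm behind the near edge of the shut hatch
- latch_pin (a joint): hidden follower pin of the latch inside the scale (m, sideways): 0 with the hatch latched at the start, about 0.005 when released, about -0.010 once the hatch has popped up
- blue_cup: small blue slip cup, 52 mm across, 45 mm high, standing on the scale's pan; origin at the centre of its underside; leave it
- jar_white: glaze jar with a cream lid and pale glaze, 59 mm across, 82 mm high, origin at the centre of its underside; leave it
- jar_rust: glaze jar with a rust-red body, 59 mm across, 82 mm high, origin at the centre of its underside; leave it
- white_cup: white slip cup, 58 mm across, 52 mm high, origin at the centre of its underside; leave it
- spoon: spoon with a pale handle, 214 mm long (y), lying flat; leave it
Not all that is in view belongs to the job. What is shaped like the blue_cup but green is not meant.

How it is judged:
On the way, in this order (a step that is already met when the one before it is completed fails the run):
1. the scale is switched off (rocker over, near half down) while the hatch is still shut (value of joint rocker above 0.33 rad and value of joint hatch below 0.1 rad), for 0.2 s.
2. the hatch has popped up and stands open by itself, the fingers off the scale (value of joint rocker above 0.33 rad and value of joint hatch between 0.7 and 1.25 rad and contact force between the arm and scale below 0.05 N), for 0.5 s.
At the end, for the whole second after the job is handed in: the hatch rests past upright (over 1.65 rad of 1.83), the rocker is off (over 0.33 of 0.4), the blue cup is upright within 15 mm of its place and the other loose things within 20 mm of theirs (value of joint hatch above 1.65 rad and velocity of joint hatch between -0.05 and 0.05 rad/s and value of joint rocker above 0.33 rad and distance of blue_cup from where it was at the start of the episode below 0.015 m and angle between blue_cup's own z axis and vertical below 0.05 rad and distance of each of jar_white, jar_rust, white_cup, spoon from where it was at the start of the episode below 0.02 m); the robot touches nothing.
It fails at once if the hatch is opened while the scale is still on (value of joint hatch above 0.15 rad and value of joint rocker below 0.2 rad).
It fails at once if the popped hatch is pressed shut again (it is to be pressed once) (value of joint hatch below 0.03 rad and value of joint latch_pin below -0.005 m).
It fails at once if the hatch is taken between the fingers (z of the grasp point in the frame of hatch_lip between -0.003 and 0.0035 m and x of the grasp point in the frame of hatch_lip between -0.004 and 0.066 m and y of the grasp point in the frame of hatch_lip between -0.037 and 0.037 m).
It fails at once if the scale is pressed with more than 45 N (contact force between the arm and scale above 45 N).
It fails at once if the blue cup is shifted 15 mm or tipped, or another loose thing is moved more than 20 mm (distance of blue_cup from where it was at the start of the episode above 0.015 m or angle between blue_cup's own z axis and vertical above 0.3 rad or distance of any of jar_white, jar_rust, white_cup, spoon from where it was at the start of the episode above 0.02 m).
It also fails if it takes over 42 s, if anything falls off the work surface, if the arm or the gripper's body presses on something with over 40 N, if the wrist force passes 120 N, or if a joint passes its speed limit or range.

ROBOT

A 6-joint arm with a two-finger parallel gripper is mounted at the origin on a cart in front of the work surface, level with it; the furniture and walls round the work are solid. World frame = base frame: x ahead of the robot, y to its left, z up, the work surface at z = 0. Lengths are in m, angles in rad, forces in N, time in s.
With the tool pointing down it reaches from about 0.35 to 0.725 m from the base axis. Payload 4.3 kg.
Tool frame: the origin (TCP) lies at the very end of the fingers, on their centre line; the grasp point (between the pads) lies 19 mm behind it; y points along the fingers, z is the direction in which the jaws open and shut, and the axes are right-handed (so a half turn about y gives the same grasp; the last joint's range is limited). The gripper opens to 85 mm and grips with 20 to 120 N. Pads are 22 mm wide; open, the fingers measure 114 mm over their backs; the gripper's body (76 mm by 85 mm) begins 54 mm behind the grasp point. The pads swing forward as they close: fully open they stand 13 mm farther back than shut.
Start: joints at [1.064, 0.377, 0.081, 1.274, 0, 1.46], TCP at [0.222, 0.53, 0.197] pointing down, gripper open.
Joint ranges: [-2.72, 2.72], [-0.84, 1.66], [-1.02, 1.22], [-1.77, 2.12], [-1.37, 1.28], [-3.14, 3.14]. Speed limits (rad/s): [2.57, 2.57, 3.14, 3.14, 3.14, 3.14].

INTERFACE

Orientations are given as a unit quaternion [w, x, y, z].
In Python, from station import r gives the robot as it stands.
- The arm moves only by the tool play_rows, never from a script. Its argument "increments" is a list that holds one entry, the list of rows, each a list of 4 numbers: the shift along the tool's x, y, z in mm, then the turn about the tool's y in degrees. A call has 1 to 5 rows; each row is the pose to reach, as a shift and turn from the pose commanded when the call began, along the tool's axes at that moment; what a row does not reach only later rows make up. A row lasts 1/12 s, in which the tool goes at most 41.7 mm and 7.16 degrees, less where a joint would pass 70% of its speed; a pose out of reach is approached as far as the arm can. A call with a gripper value outside its range is refused whole. "claw" is the finger opening in mm, from 0 to 85.4, set as the call begins (left out, the last holds). The fingers move at their own pace and stop on an object; "squeeze" is the grip in N (left out, the last holds). Time passes only in rows, so rows that repeat a pose let the fingers close. It gives the time, the measured TCP pose, the force and the opening at its end, in the units of the state.
- r.get_state(): the state, without advancing time (a new reading comes with each control period).
- r.capture(name): name is "scene" or "top" or "wrist"; returns the picture (384x512x3 uint8, red, green, blue); there is no depth.
- r.camera_info(name): a dict with "fov_y" (degrees; the focal length in pixels is half the picture's height over the tangent of half this angle, whatever the lens; pixels are square), "cx", "cy" (the principal point, pixels), "view" (4x4, takes a point from world to camera coordinates). Camera axes: x right, y up, looking along -z (the intrinsics and any distortion apply to the point x, -y, -z); pixel columns grow to the right and rows downward; lengths in m; the calibration is good to about 2 mm. The wrist camera is an equidistant fisheye: a pixel r from the principal point sees the ray r / f radians off the axis. A picture is of the moment at which its call begins: read the wrist's pose just before it. camera_info takes no time and is no camera call; for the wrist camera it gives the pose at the moment of the call.
- r.finish_job(): hands the job in, once; it reports no verdict.
Trained networks look in the newest picture that a camera, given by its name, has taken for a name from the list of things; names that differ only in an ending like _2 or _b are one class to them, and where a whole thing is asked for, a point or a joint stands for the part that bears it (a point fixed in the world has none). Each returns a list of dicts, best first, with "confidence" (0 to 1); they miss things now and then, are a little off and sometimes report something else, mostly with a low value. They report only what shows in the picture. A call takes as long as a camera call. They do not tell look-alikes from the thing itself.
- r.regions_of(name, camera): "pixels" (384x512 bool, what is visible of it) and "centre" ([column, row] in pixels, amid what is visible of it).
The state is a dict: "time": time; "joints": joint angles; "dq": joint speeds; "effort": joint torques, N m; "position": TCP position; "tcp_rot": TCP orientation; "contact_force": force on the tool from outside, world axes, zero at the start; "torque": the same for the moment, N m; "gripper_width": opening from 0.0 (shut) to 1.0 (fully open).
Only numpy, scipy, OpenCV 4.12 (cv2) and the standard library are available. Lean on these libraries where they do the work, as an engineer would, in place of code of your own. Each camera call takes 0.05 s, during which the arm holds its last target. There are 200 camera calls.

## Working session

There is one attempt and no reset: what is moved stays moved. The work goes in short steps, Python scripts to look and compute and a tool call to move; the robot and the scene stay as the last step left them, time stands still between calls to the robot, and variables do not carry over. Pictures are saved under pics/ and viewed, about 8 in all and at most 12, crops included, and the job is handed in when it is done.

Besides the shell and the picture viewer there is one more tool, called after ">>>" as name(argument=value, ...) on one line, values as JSON. play_rows: Moves the arm, as the interface text tells. Its arguments: {"type":"object","properties":{"increments":{"type":"array","items":{"type":"array","items":{"type":"array","items":{"type":"number"}}}},"claw":{"type":"number"},"squeeze":{"type":"number"}},"required":["increments"]}

```bash
mkdir -p pics; ls; cat > h.py <<'E'
import numpy as np,cv2
from station import r
def snap(n,f):
    im=r.capture(n); cv2.imwrite('pics/'+f,im[:,:,::-1]); return im
E
python3 - <<'E'
from h import *
import json
s=r.get_state();print(s)
for n in('scene','top','wrist'):
    i=r.camera_info(n);print(n,i['fov_y'],i['cx'],i['cy'],np.round(i['view'],4).tolist(),{k:v for k,v in i.items() if k not in('view','fov_y','cx','cy')})
a=snap('scene','a.png');b=snap('top','b.png')
for n in('scene','top'):
  for t in('scale','rocker','hatch','rocker_near','hatch_press','hatch_hinge','blue_cup','jar_white','jar_rust','white_cup','spoon'):
    try: print(n,t,[(np.round(d['centre'],1).tolist(),round(d['confidence'],2),int(d['pixels'].sum())) for d in r.regions_of(t,n)][:3])
    except Exception as e: print(t,e)
E
```

```text
pics
{'time': 0.0, 'joints': array([1.06367333e+00, 3.78078954e-01, 7.95964469e-02, 1.27437144e+00,
       2.36581108e-05, 1.46048741e+00]), 'dq': array([ 4.84573418e-04, -7.42485045e-04, -1.57447696e-03,  1.24486906e-03,
       -1.11924920e-03,  5.11993725e-06]), 'effort': array([ 1.19836059e-03, -4.63599050e+01,  2.69877684e+01,  2.05833034e-02,
       -8.49507899e-06,  8.06488487e-06]), 'position': array([0.22186286, 0.52968385, 0.19594045]), 'tcp_rot': array([-0.69254371,  0.6939248 , -0.13960525,  0.13914724]), 'contact_force': array([-0.64932102,  0.58599988, -1.05971965]), 'torque': array([ 0.01037774, -0.03003267, -0.04355968]), 'gripper_width': 0.9963769648748372}
scene 44.06055936633859 257.54189746636763 195.09021661145766 [[-0.8933, -0.4487, 0.0259, 0.4175], [0.2139, -0.3738, 0.9025, -0.2052], [-0.3953, 0.8118, 0.4299, -1.4868], [0.0, 0.0, 0.0, 1.0]] {}
top 49.51112156225867 254.13975064686676 195.77974996155234 [[-0.0955, -0.9954, 0.0046, -0.0863], [0.9753, -0.0927, 0.2005, -0.5175], [-0.1992, 0.0237, 0.9797, -1.2839], [0.0, 0.0, 0.0, 1.0]] {}
wrist 65.70646984690485 253
[... 529 characters left out ...]
261.9], 0.63, 193)]
scene white_cup [([180.2, 252.8], 0.66, 390)]
scene spoon [([290.4, 169.5], 0.65, 113)]
top scale [([245.9, 168.3], 0.78, 3872), ([221.7, 162.2], 0.4, 212)]
top rocker []
top hatch [([265.7, 163.2], 0.86, 403)]
top rocker_near [([272.3, 186.1], 0.54, 47), ([267.4, 162.1], 0.53, 453), ([252.0, 169.7], 0.27, 3808)]
top hatch_press [([267.1, 158.9], 0.69, 397)]
top hatch_hinge [([249.9, 170.0], 0.82, 3602)]
top blue_cup [([224.4, 164.4], 0.69, 211), ([180.5, 174.4], 0.58, 216)]
top jar_white [([113.4, 193.1], 0.36, 301)]
top jar_rust [([136.1, 225.7], 0.7, 192)]
top white_cup [([113.5, 192.3], 0.87, 253), ([134.9, 227.5], 0.26, 222), ([268.0, 161.0], 0.22, 434)]
top spoon []
```

```bash
python3 - <<'E'
import cv2,numpy as np
b=cv2.imread('pics/b.png'); a=cv2.imread('pics/a.png')
c=cv2.resize(b[110:260,90:310],None,fx=3.6,fy=3.6,interpolation=cv2.INTER_CUBIC); cv2.imwrite('pics/bc.png',c[:600])
c=cv2.resize(a[130:290,150:350],None,fx=3.7,fy=3.7,interpolation=cv2.INTER_CUBIC); cv2.imwrite('pics/ac.png',c[:600])
E
```

```text
(no output)
```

View pics/bc.png

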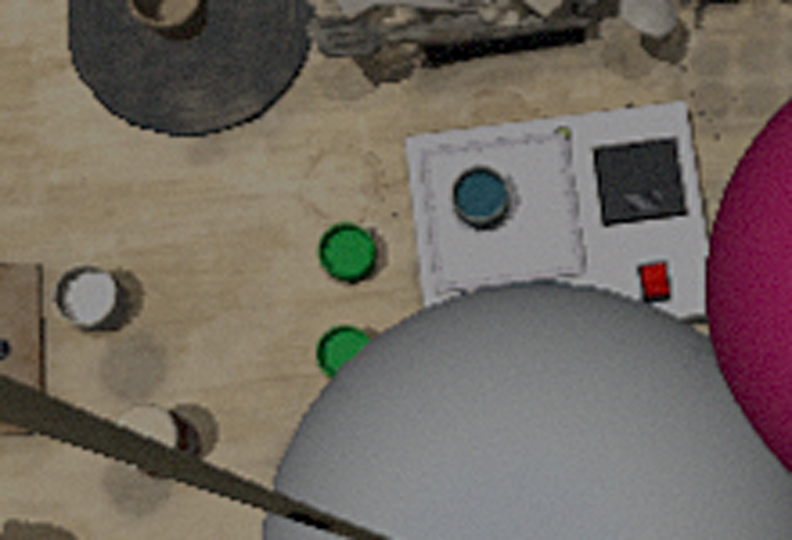

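View pics/ac.png

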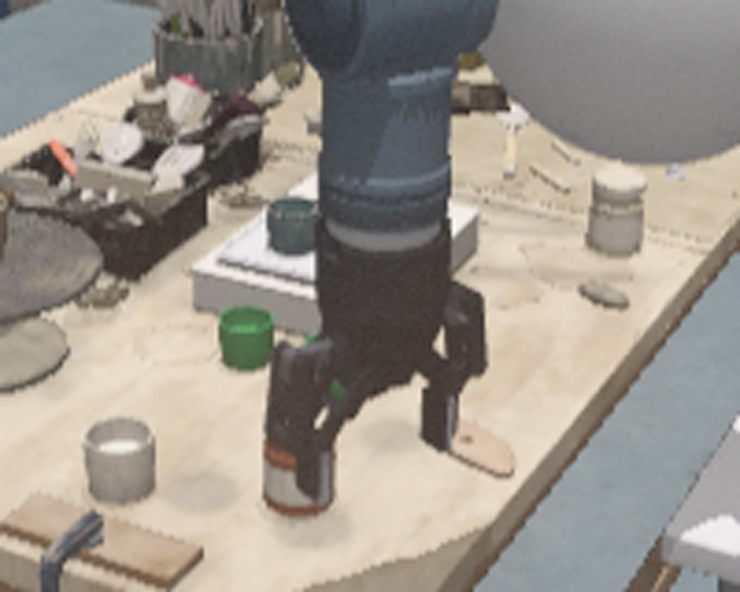

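The top view shows the scale with the hatch near pixel (267,161) and the red rocker near (272,188), front edge towards the robot. Its deck corners are at about (202.5,148), (281,138) and (286,198). I'll fit the scale pose from these.

```bash
cat >> h.py <<'E'
def ray(info,u,v,fish=False):
    f=192/np.tan(np.radians(info['fov_y'])/2); x,y=(u-info['cx'])/f,(v-info['cy'])/f
    if fish:
        t=np.hypot(x,y); k=np.sin(t)/t if t>1e-9 else 1; d=np.array([x*k,-y*k,-np.cos(t)])
    else: d=np.array([x,-y,-1.])
    V=np.array(info['view']);R=V[:3,:3]; return -R.T@V[:3,3],R.T@d
def atz(info,u,v,z,fish=False):
    o,d=ray(info,u,v,fish); return o+d*(z-o[2])/d[2]
def proj(info,p,fish=False):
    f=192/np.tan(np.radians(info['fov_y'])/2);V=np.array(info['view']);q=V[:3,:3]@p+V[:3,3];q=np.array([q[0],-q[1],-q[2]])
    if fish:
        n=np.hypot(q[0],q[1]);t=np.arctan2(n,q[2]);return np.array([info['cx']+f*t*q[0]/n,info['cy']+f*t*q[1]/n])
    return np.array([info['cx']+f*q[0]/q[2],info['cy']+f*q[1]/q[2]])
E
python3 - <<'E'
from h import *
i=r.camera_info('top')
for n,u,v,z in[('TL',405,137,.048),('TR',686,102,.048),('BR',706,318,.048),('h1',595,148,.053),('h2',675,140,.053),('h3',686,213,.053),('h4',606,225,.053),('rock',654,281,.054),('cup',481,195,.104),('g1',348,250,.045),('g2',345,350,.045)]:
    print(n,np.round(atz(i,90+u/3.6,110+v/3.6,z),4))
from scipy.spatial.transform import Rotation as R
q=r.get_state()['tcp_rot'];print(R.from_quat(np.r_[q[1:],q[0]]).as_matrix().round(3))
E
```

```text
TL [0.6839 0.0189 0.048 ]
TR [ 0.6932 -0.241   0.048 ]
BR [ 0.4899 -0.2368  0.048 ]
h1 [ 0.6555 -0.1531  0.053 ]
h2 [ 0.6562 -0.2265  0.053 ]
h3 [ 0.5867 -0.2291  0.053 ]
h4 [ 0.5824 -0.156   0.053 ]
rock [ 0.5266 -0.1937  0.054 ]
cup [ 0.6062 -0.0483  0.104 ]
g1 [0.5833 0.078  0.045 ]
g2 [0.492  0.0865 0.045 ]
[[ 0.922  0.     0.386]
 [-0.386  0.     0.922]
 [ 0.    -1.     0.   ]]
```

```bash
python3 - <<'E'
from h import *
A,B=cv2.imread('pics/a.png'),cv2.imread('pics/b.png')
cv2.imwrite('pics/ab.png',cv2.resize(np.vstack([A,B]),(450,600*1)) if 0 else np.hstack([cv2.resize(A,(400,300)),cv2.resize(B,(400,300))]))
i,j=r.camera_info('scene'),r.camera_info('top')
o1,d1=ray(i,323,138);o2,d2=ray(j,237,243)
k=np.linalg.lstsq(np.c_[d1,-d2],o2-o1,rcond=None)[0];print(o1,o2,o1+k[0]*d1,o2+k[1]*d2)
print('wristcam',ray(r.camera_info('wrist'),253,190,True))
E
```

```text
[-0.17093086  1.31755856  0.81357157] [ 0.24079992 -0.1034508   1.36200902] [ 0.28522225 -0.08952826  0.32691173] [ 0.3358218  -0.07487976  0.33198597]
wristcam (array([0.15566464, 0.55901882, 0.375018  ]), array([ 0.26765117, -0.11232185, -0.95694653]))
```

View pics/ab.png

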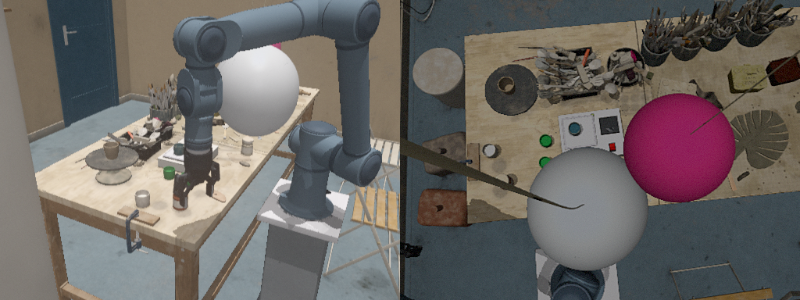

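The scene view shows a grey ball at about (330,118). The top view shows it at about (239,266), with the magenta ball at about (356,188). Both hang in the workspace, so I'll locate them.

```bash
python3 - <<'E'
from h import *
i,j=r.camera_info('scene'),r.camera_info('top')
A,B=cv2.imread('pics/a.png'),cv2.imread('pics/b.png')
h=cv2.cvtColor(B,cv2.COLOR_BGR2HSV); m=((h[...,0]>155)&(h[...,0]<175)&(h[...,1]>150)).astype(np.uint8)
c=max(cv2.findContours(m,0,2)[0],key=cv2.contourArea);print('mag top',cv2.minEnclosingCircle(c))
h=cv2.cvtColor(A,cv2.COLOR_BGR2HSV); m=((h[...,0]>155)&(h[...,0]<175)&(h[...,1]>110)&(h[...,2]>80));print('mag scene',[(x.min(),x.max()) for x in np.nonzero(m)],m.sum())
for (p,rp),(q,rq) in [(((330,118),52),((239,266),77))]:
  o1,d1=ray(i,*p);o2,d2=ray(j,*q)
  k=np.linalg.lstsq(np.c_[d1,-d2],o2-o1,rcond=None)[0];print(o1+k[0]*d1,o2+k[1]*d2,k,k[0]*rp/474,k[1]*rq/416)
E
```

```text
mag top ((357.2289123535156, 188.21084594726562), 71.65364074707031)
mag scene [(np.int64(55), np.int64(152)), (np.int64(200), np.int64(358))] 49
[ 0.26525076 -0.08023573  0.39869521] [ 0.27704388 -0.07671646  0.39923689] [1.48543231 0.94979378] 0.16295881921203276 0.175803174717848
```

>>> play_rows(increments=[[[36,0,-15,-5],[72,0,-30,-10],[108,0,-45,-15],[144,0,-60,-20],[180,0,-75,-25]]], claw=0)

```text
time: 1.62
position: [0.3602, 0.3903, 0.1971]
tcp_rot: [0.707, -0.707, -0.016, 0.016]
contact_force: [0.3, 0.7, -0.4]
gripper_width: 0.3
```

>>> play_rows(increments=[[[27,0,-29,0],[54,0,-58,0],[81,0,-87,0],[108,0,-116,0],[135,0,-145,0]]])

```text
time: 2.03
position: [0.5011, 0.2505, 0.1971]
tcp_rot: [0.707, -0.707, -0.014, 0.014]
contact_force: [0.6, 0.6, 0.4]
gripper_width: 0.002
```

>>> play_rows(increments=[[[5,0,-40,0],[10,0,-80,0],[15,0,-120,0],[20,0,-160,0],[25,0,-200,0]]])

```text
time: 2.45
position: [0.5328, 0.0513, 0.197]
tcp_rot: [0.707, -0.707, -0.014, 0.014]
contact_force: [0.8, 0.3, 0.8]
gripper_width: 0.001
```

```bash
python3 - <<'E'
from h import *
i=r.camera_info('wrist');snap('wrist','w1.png');np.save('w1.npy',i,allow_pickle=True)
for t in('rocker_near','hatch_press','scale'):print(t,[(np.round(d['centre'],1).tolist(),round(d['confidence'],2),int(d['pixels'].sum())) for d in r.regions_of(t,'wrist')][:3])
t=snap('scene','a2.png')
w=cv2.imread('pics/w1.png');a=cv2.imread('pics/a2.png')
cv2.imwrite('pics/wa.png',np.hstack([cv2.resize(w,(400,300)),cv2.resize(a,(400,300))]))
print(r.get_state()['effort'],r.get_state()['joints'])
E
```

```text
rocker_near [([64.8, 159.1], 0.75, 316), ([10.8, 57.5], 0.24, 917)]
hatch_press [([76.6, 225.4], 0.56, 2105)]
scale [([130.6, 195.1], 0.63, 24355)]
[-1.28314700e+00 -4.20844173e+01  2.69682992e+01 -5.20545209e-02
 -6.62771263e-02 -1.94552747e-03] [-1.89861899e-02  2.96039083e-01 -3.48668175e-02  1.24004375e+00
  7.22421769e-04 -5.80007469e-02]
```

View pics/wa.png

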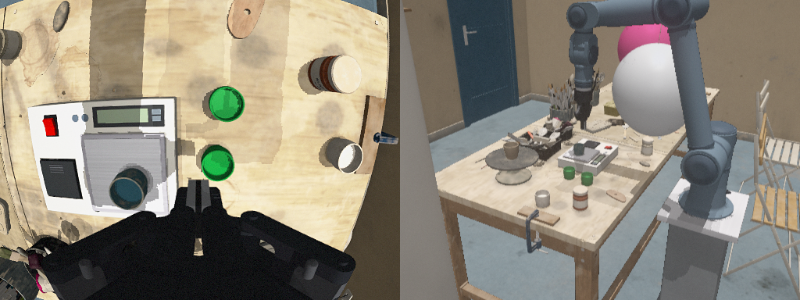

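The wrist view shows the hatch at about (77,225), the red rocker at about (65,159) and the display on the robot side, so the yaw is as assumed. The scene view shows the grey ball hasn't moved.

>>> play_rows(increments=[[[0,0,-20,0],[0,0,-45,0],[0,0,-70,0],[0,0,-95,0],[0,0,-120,0]]])

```text
time: 3.12
position: [0.5376, -0.0655, 0.197]
tcp_rot: [0.707, -0.707, -0.015, 0.015]
contact_force: [0.1, 0.5, 0.3]
gripper_width: 0.0
```

```bash
python3 - <<'E'
from h import *
i=np.load('w1.npy',allow_pickle=True).item()
print('w1 rocker',atz(i,64.8,159.1,.055,True),'hatch',atz(i,76.6,225.4,.053,True))
i=r.camera_info('wrist');snap('wrist','w2.png');np.save('w2.npy',i,allow_pickle=True)
for t,z in(('rocker_near',.055),('hatch_press',.053),('hatch',.053)):print(t,[(np.round(d['centre'],1).tolist(),round(d['confidence'],2),int(d['pixels'].sum()),atz(i,*d['centre'],z,True)) for d in r.regions_of(t,'wrist')][:3])
print(r.get_state()['effort'].round(2),r.get_state()['joints'])
cv2.imwrite('pics/w2b.png',cv2.resize(cv2.imread('pics/w2.png'),(800,600)))
E
```

```text
w1 rocker [ 0.52661741 -0.18716509  0.055     ] hatch [ 0.61794366 -0.18389491  0.053     ]
rocker_near [([145.1, 158.3], 0.87, 438, array([ 0.53010459, -0.18937692,  0.055     ]))]
hatch_press [([153.6, 231.0], 0.68, 2855, array([ 0.62155111, -0.18516876,  0.053     ]))]
hatch [([152.7, 229.1], 0.72, 2844, array([ 0.61903029, -0.18614444,  0.053     ]))]
[-1.050e+00 -4.265e+01  2.705e+01 -9.000e-02 -8.000e-02 -1.000e-02] [-2.38580076e-01  3.08725626e-01 -1.74731640e-02  1.24499583e+00
  8.71373555e-04 -2.79384576e-01]
```

View pics/w2b.png

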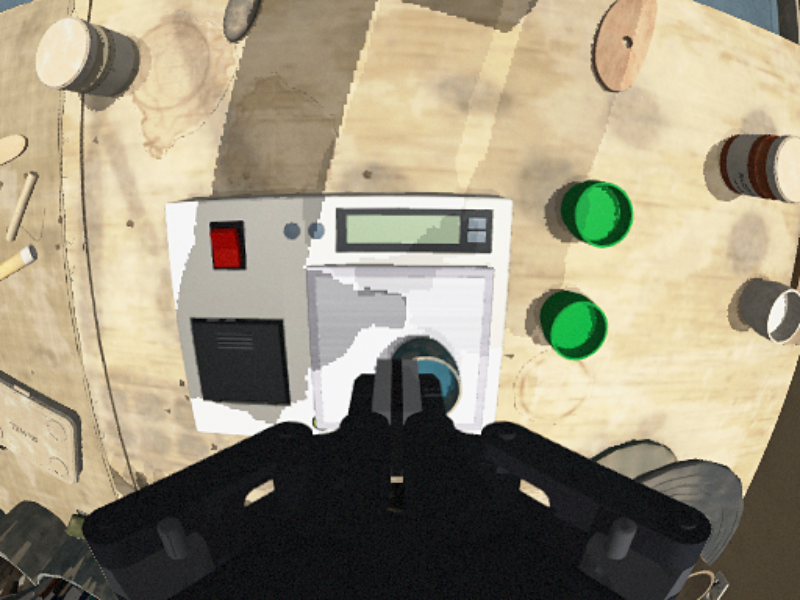

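The wrist view shows the red rocker spanning (105–122, 111–135) and the hatch spanning (96–145, 159–202) in native pixels, with the ribs near (118,170).

```bash
python3 - <<'E'
from h import *
i=np.load('w2.npy',allow_pickle=True).item();s=.64
P={}
for n,u,v,z in[('hNR',192,319,.053),('hNL',284,318,.053),('hFR',203,402,.053),('hFL',290,405,.053),('rib',235,340,.053),('bezNR',210,222,.05),('bezNL',241,222,.05),('bezFL',245,269,.05),('bezFR',214,270,.05),('sNR',166,204,.048),('sNL',512,199,.048),('tipL',380,362,.197)]:
    P[n]=atz(i,u*s,v*s,z,True);print(n,P[n].round(4))
f=(P['hFR']+P['hFL'])/2-(P['hNR']+P['hNL'])/2;print(f,np.degrees(np.arctan2(f[1],f[0])))
b=P['sNL']-P['sNR'];print(b,np.degrees(np.arctan2(-b[0],b[1])))
m=r.regions_of('rocker','wrist');print(len(m))
im=cv2.imread('pics/w2.png');h=cv2.cvtColor(im,cv2.COLOR_BGR2HSV)
k=((h[...,0]<8)|(h[...,0]>172))&(h[...,1]>180);k[:,:90]=0;k[:,140:]=0;k[:100]=0;k[150:]=0
y,x=np.nonzero(k);print(k.sum(),x.min(),x.max(),y.min(),y.max(),atz(i,x.mean(),y.mean(),.056,True))
for yy in(y.min(),y.max()):print(atz(i,x[y==yy].mean(),yy,.057,True))
E
```

```text
hNR [ 0.5883 -0.2236  0.053 ]
hNL [ 0.5834 -0.1471  0.053 ]
hFR [ 0.6632 -0.2231  0.053 ]
hFL [ 0.6584 -0.1458  0.053 ]
rib [ 0.6037 -0.1879  0.053 ]
bezNR [ 0.5121 -0.2042  0.05  ]
bezNL [ 0.512  -0.1793  0.05  ]
bezFL [ 0.5473 -0.1772  0.05  ]
bezFR [ 0.5488 -0.2026  0.05  ]
sNR [ 0.4983 -0.2424  0.048 ]
sNL [0.4879 0.0158 0.048 ]
tipL [ 0.5484 -0.0716  0.197 ]
[ 7.49516610e-02  9.49520854e-04 -2.77555756e-17] 0.7258094967171409
[-0.01043488  0.25827497  0.        ] 2.313617890603625
1
19 135 139 142 149 [ 0.51734595 -0.1984458   0.056     ]
[ 0.51100804 -0.19677729  0.057     ]
[ 0.51906747 -0.19830801  0.057     ]
```

>>> play_rows(increments=[[[-6,12,-20,0],[-11,24,-40,0],[-17,36,-60,0],[-17,36,-60,0]]])

```text
time: 3.7
position: [0.521, -0.1276, 0.1586]
tcp_rot: [0.707, -0.707, -0.012, 0.015]
contact_force: [-0.6, 0.9, 0.2]
gripper_width: 0.004
```

>>> play_rows(increments=[[[-3,8,-15,0],[-6,16,-30,0],[-9,24,-45,0],[-11,30,-63,0],[-11,30,-63,0]]])

```text
time: 4.12
position: [0.5142, -0.1909, 0.13]
tcp_rot: [0.707, -0.707, -0.013, 0.014]
contact_force: [-0.1, 0.3, 0.3]
gripper_width: -0.001
```

```bash
python3 - <<'E'
from h import *
snap('scene','a3.png');t=snap('top','b3.png')
a=cv2.imread('pics/a3.png');b=cv2.imread('pics/b3.png')
for n,z,old in(('scene',a,'a.png'),('top',b,'b.png')):
    h=cv2.cvtColor(z,cv2.COLOR_BGR2HSV); m=((h[...,0]>155)&(h[...,0]<175)&(h[...,1]>150)).astype(np.uint8)
    c=max(cv2.findContours(m,0,2)[0],key=cv2.contourArea);print(n,cv2.boundingRect(c))
s=r.get_state();print(s['effort'].round(2),s['joints'].round(3),s['position'],s['contact_force'])
cv2.imwrite('pics/ab3.png',np.hstack([cv2.resize(a,(400,300)),cv2.resize(b,(400,300))]))
E
```

```text
Traceback (most recent call last):
ValueError: max() iterable argument is empty
```

```bash
python3 - <<'E'
from h import *
s=r.get_state();print(s['effort'].round(2),s['joints'].round(3),s['position'],s['contact_force'])
i=r.camera_info('wrist');w=snap('wrist','w3.png');np.save('w3.npy',i,allow_pickle=True)
for t,z in(('rocker_near',.055),('hatch_press',.053)):print(t,[(np.round(d['centre'],1).tolist(),round(d['confidence'],2),int(d['pixels'].sum()),atz(i,*d['centre'],z,True)) for d in r.regions_of(t,'wrist')][:3])
print(proj(i,np.array([.514,-.191,.13]),True))
cv2.imwrite('pics/w3b.png',cv2.resize(cv2.imread('pics/w3.png')[120:340,130:400],(780,600)))
E
```

```text
[-8.500e-01 -4.343e+01  2.588e+01 -1.300e-01 -7.000e-02 -1.000e-02] [-4.69e-01  3.51e-01 -1.30e-01  1.09e+00  1.00e-03 -5.09e-01] [ 0.51470683 -0.18916229  0.13099132] [0.28501263 0.21699381 0.72721272]
rocker_near [([250.7, 199.8], 0.56, 730, array([ 0.5289446 , -0.19070339,  0.055     ]))]
hatch_press [([219.4, 263.1], 0.77, 217, array([ 0.59788212, -0.21942039,  0.053     ]))]
[250.36660598 215.25030944]
```

View pics/w3b.png

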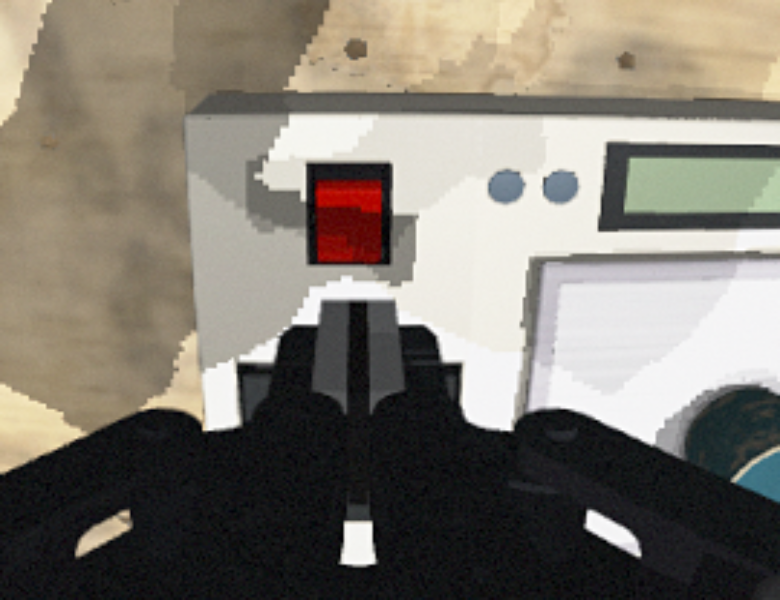

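The rocker sits at crop (350,220). The visible tip edge at crop (347,300) lies about 10 mm farther ahead than the TCP projection, so I'll check from nearer before pressing.

>>> play_rows(increments=[[[0,15,0,0],[0,30,0,0],[0,45,0,0],[0,60,0,0],[0,60,0,0]]])

```text
time: 4.78
position: [0.5127, -0.1886, 0.0685]
tcp_rot: [0.708, -0.706, -0.013, 0.016]
contact_force: [-0.6, 1.0, -0.7]
gripper_width: -0.0
```

```bash
python3 - <<'E'
from h import *
s=r.get_state();print(s['position'],s['contact_force'])
i=r.camera_info('wrist');w=snap('wrist','w4.png');np.save('w4.npy',i,allow_pickle=True)
print(proj(i,s['position'],True), proj(i,s['position']-[.011,0,0],True),proj(i,np.array([.5285,-.19,.056]),True))
cv2.imwrite('pics/w4b.png',cv2.resize(cv2.imread('pics/w4.png')[150:300,150:350],(800,600)))
E
```

```text
[ 0.51267886 -0.188626    0.06853321] [-0.5750962   1.02278419 -0.71649717]
[253.11674449 216.98417579] [253.83344538 200.88115952] [250.19477347 231.07208602]
```

View pics/w4b.png

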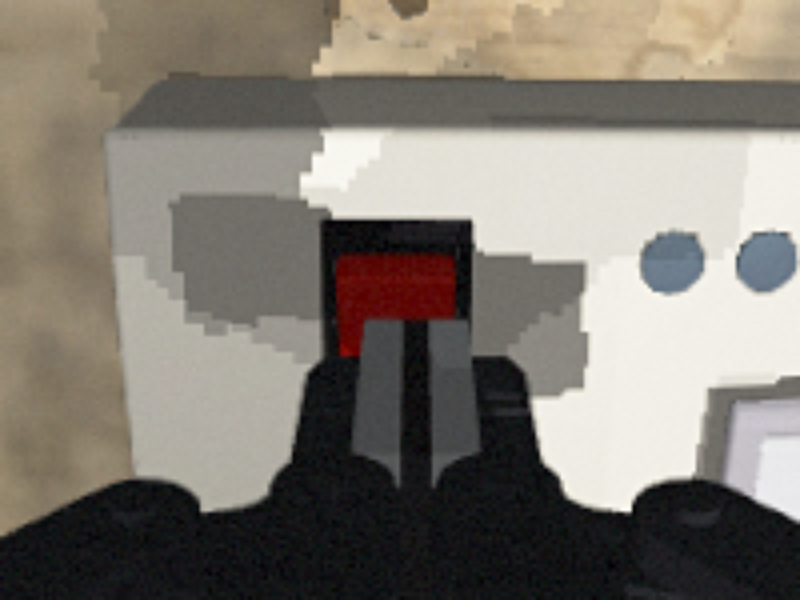

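```bash
python3 - <<'E'
from h import *
i=r.camera_info('scene');a=cv2.imread('pics/a2.png')
p=np.array([.5328,.0513,.197]);c=proj(i,p);u,v=int(c[0]),int(c[1]);print(c)
z=cv2.resize(a[v-40:v+20,u-40:u+40],(800,600),interpolation=cv2.INTER_NEAREST)
def mk(q,col):
    e=(proj(i,q)-[u-40,v-40])*10;cv2.circle(z,(int(e[0]),int(e[1])),5,col,-1)
mk(p,(0,0,255));mk(p+[-.011,0,0],(0,255,0));mk(p+[.011,0,0],(255,0,0));mk(p+[0,0,.023],(255,0,255))
cv2.imwrite('pics/tip.png',z)
E
```

```text
[234.4667234  174.74708547]
```

View pics/tip.png

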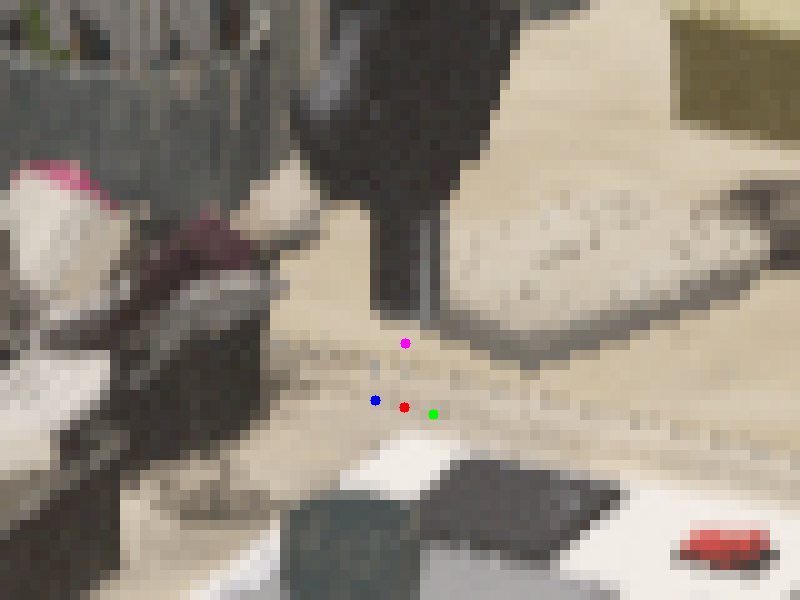

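The scene crop shows the closed fingertips ending about 30 mm above the reported TCP, at the right x and y. The wrist view agrees in direction. I'll treat contact height as unknown and go down under force guard.

>>> play_rows(increments=[[[0,7,0,0],[0,14,0,0],[0,21,0,0],[0,28,0,0],[0,28,0,0]]])

```text
time: 5.25
position: [0.5134, -0.1902, 0.0414]
tcp_rot: [0.707, -0.707, -0.013, 0.015]
contact_force: [-0.6, 0.3, 0.3]
gripper_width: -0.001
```

>>> play_rows(increments=[[[0,2,0,0],[0,4,0,0],[0,6,0,0],[0,6,0,0]]])

```text
time: 5.58
position: [0.5143, -0.1907, 0.0367]
tcp_rot: [0.707, -0.707, -0.014, 0.014]
contact_force: [-0.4, -0.5, 0.7]
gripper_width: -0.001
```

>>> play_rows(increments=[[[0,2,0,0],[0,4,0,0],[0,4,0,0]]])

```text
time: 5.83
position: [0.5142, -0.1906, 0.0326]
tcp_rot: [0.707, -0.707, -0.014, 0.014]
contact_force: [-1.0, -0.4, -0.1]
gripper_width: -0.001
```

>>> play_rows(increments=[[[0,2,0,0],[0,3,0,0],[0,3,0,0]]])

```text
time: 6.08
position: [0.5142, -0.1906, 0.0296]
tcp_rot: [0.707, -0.707, -0.014, 0.014]
contact_force: [-0.5, -0.1, 0.4]
gripper_width: -0.0
```

>>> play_rows(increments=[[[0,2,0,0],[0,3,0,0],[0,3,0,0]]])

```text
time: 6.33
position: [0.5142, -0.1906, 0.0266]
tcp_rot: [0.707, -0.707, -0.014, 0.014]
contact_force: [0.2, 0.5, -0.3]
gripper_width: 0.005
```

>>> play_rows(increments=[[[0,2,0,0],[0,3,0,0],[0,3,0,0]]])

```text
time: 6.58
position: [0.5137, -0.1907, 0.0237]
tcp_rot: [-0.707, 0.707, 0.013, -0.014]
contact_force: [-0.3, -0.7, 2.5]
gripper_width: -0.003
```

>>> play_rows(increments=[[[0,2,0,0],[0,3,0,0],[0,3,0,0]]])

```text
time: 6.83
position: [0.5148, -0.1907, 0.0207]
tcp_rot: [0.707, -0.707, -0.014, 0.014]
contact_force: [-0.4, -0.0, -0.7]
gripper_width: -0.003
```

```bash
python3 - <<'E'
from h import *
s=r.get_state();print(s['position'],s['contact_force'])
i=r.camera_info('wrist');w=snap('wrist','w5.png')
cv2.imwrite('pics/w5b.png',cv2.resize(cv2.imread('pics/w5.png')[150:300,150:350],(800,600)))
E
```

```text
[ 0.51478033 -0.19065683  0.0206983 ] [-0.42854591 -0.00251364 -0.73243189]
```

View pics/w5b.png

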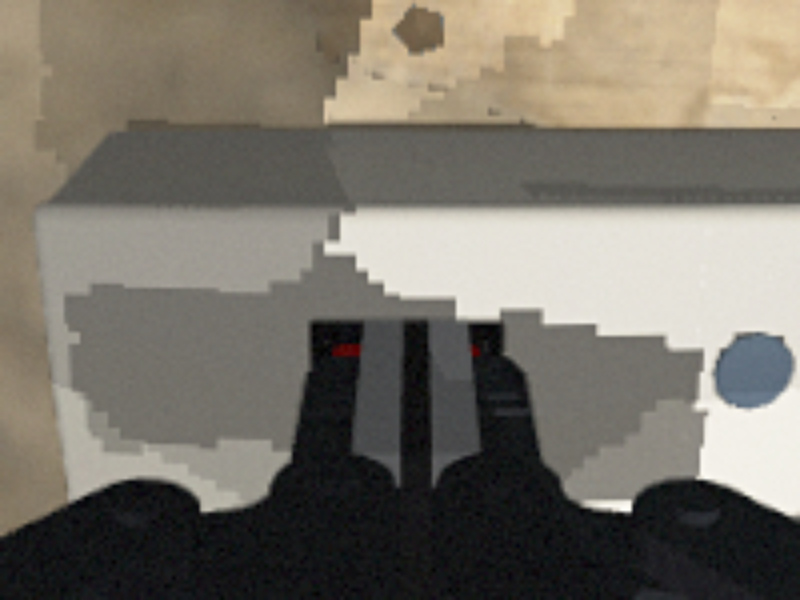

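Force peaked at 2.5 N and then fell to zero, so the rocker has probably snapped. The fingertip covers it at crop (415,330). I'll press slightly farther to feel the stop.

>>> play_rows(increments=[[[0,1,0,0],[0,1.5,0,0],[0,1.5,0,0]]])

```text
time: 7.13
position: [0.5148, -0.1907, 0.0204]
tcp_rot: [-0.707, 0.707, 0.014, -0.014]
contact_force: [-1.6, 1.5, 7.6]
gripper_width: -0.001
```

>>> play_rows(increments=[[[0,0.5,0,0],[0,1,0,0],[0,1,0,0]]])

```text
time: 7.38
position: [0.5149, -0.1908, 0.0203]
tcp_rot: [-0.707, 0.707, 0.015, -0.014]
contact_force: [-4.2, 2.8, 14.1]
gripper_width: -0.004
```

>>> play_rows(increments=[[[0,-10,0,0],[0,-27,0,0],[0,-42,0,0],[20,-42,0,0],[45,-42,0,0]]])

```text
time: 7.8
position: [0.5595, -0.1893, 0.062]
tcp_rot: [-0.707, 0.707, 0.014, -0.013]
contact_force: [0.5, 0.0, 0.6]
gripper_width: -0.006
```

>>> play_rows(increments=[[[15,0,0,0],[30,0,0,0],[42,0,0,0],[42,0,0,0],[42,0,0,0]]])

```text
time: 8.22
position: [0.6015, -0.1872, 0.0602]
tcp_rot: [0.707, -0.707, -0.014, 0.014]
contact_force: [0.0, -0.4, 0.0]
gripper_width: -0.001
```

```bash
python3 - <<'E'
from h import *
s=r.get_state();print(s['position'],s['contact_force'])
i=r.camera_info('wrist');w=snap('wrist','w6.png')
for t,z in(('rocker_near',.055),('hatch_press',.053)):print(t,[(np.round(d['centre'],1).tolist(),round(d['confidence'],2),int(d['pixels'].sum()),atz(i,*d['centre'],z,True)) for d in r.regions_of(t,'wrist')][:3])
cv2.imwrite('pics/w6b.png',cv2.resize(cv2.imread('pics/w6.png')[90:330,100:400],(750,600)))
for p in([.585,-.187,.053],[.600,-.187,.053]):print(proj(i,np.array(p),True))
E
```

```text
[ 0.60151024 -0.18716644  0.06020765] [ 0.04834533 -0.39408012  0.04139528]
rocker_near []
hatch_press [([248.6, 222.0], 0.84, 6039, array([ 0.60826615, -0.18997759,  0.053     ]))]
[254.43906044 189.24711749]
[253.4986272 210.7760996]
```

View pics/w6b.png

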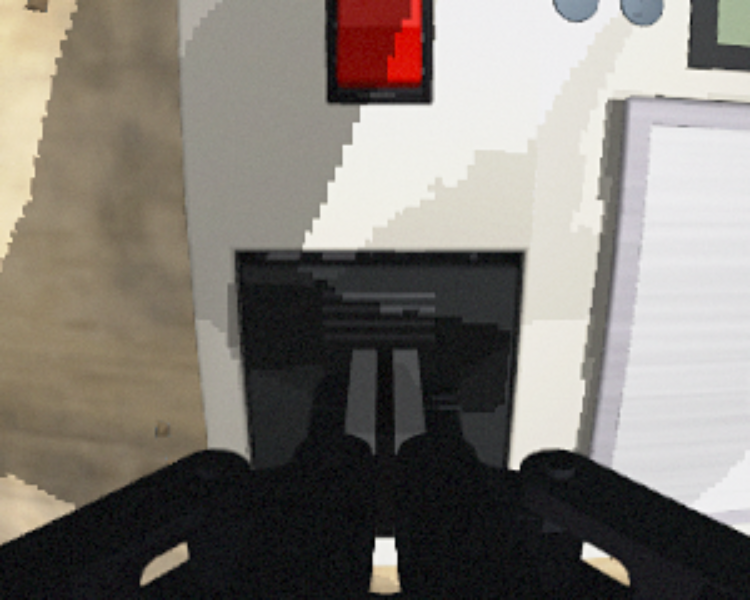

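Ribs are at crop (380,318), straight below the fingertip's path, and the hatch's near edge matches x = 0.585. The rocker shading has reversed. I'll check it numerically before pressing.

```bash
python3 - <<'E'
from h import *
for f,c in(('w3.png',250),('w6.png',252)):
    im=cv2.imread('pics/'+f)
    for cc in(c-8,c+8): print(f,cc,[tuple(int(q) for q in im[y,cc,::-1]) for y in (range(178,222,3) if f=='w3.png' else range(62,134,4))])
E
```

```text
w3.png 242 [(219, 212, 199), (28, 23, 26), (27, 28, 32), (130, 5, 0), (187, 16, 0), (178, 16, 0), (91, 17, 18), (95, 12, 18), (93, 10, 4), (93, 12, 6), (131, 7, 3), (127, 10, 0), (150, 0, 0), (136, 137, 129), (178, 175, 162)]
w3.png 258 [(219, 214, 199), (14, 17, 18), (30, 30, 34), (136, 15, 11), (194, 25, 16), (178, 0, 0), (180, 2, 1), (91, 6, 0), (94, 11, 3), (99, 10, 11), (95, 8, 4), (92, 3, 2), (118, 9, 0), (97, 101, 96), (181, 181, 169)]
w6.png 244 [(151, 146, 140), (150, 148, 139), (150, 151, 140), (16, 12, 13), (104, 13, 17), (141, 32, 23), (137, 23, 14), (138, 20, 21), (138, 25, 14), (143, 35, 33), (118, 5, 0), (123, 11, 5), (126, 16, 17), (125, 9, 4), (127, 14, 9), (104, 21, 14), (24, 23, 24), (4, 10, 11)]
w6.png 260 [(148, 144, 136), (151, 146, 138), (149, 145, 139), (12, 7, 13), (99, 8, 3), (136, 25, 22), (138, 28, 22), (135, 20, 11), (137, 24, 14), (166, 31, 29), (139, 14, 9), (218, 17, 0), (217, 14, 0), (217, 10, 0), (219, 14, 5), (164, 0, 0), (47, 46, 54), (22, 23, 26)]
```

>>> play_rows(increments=[[[0,9,0,0],[0,18,0,0],[0,27,0,0],[0,36,0,0],[0,36,0,0]]])

```text
time: 8.78
position: [0.599, -0.1864, 0.0213]
tcp_rot: [0.708, -0.706, -0.012, 0.016]
contact_force: [-0.7, 0.7, -0.2]
gripper_width: 0.001
```

The bezel-gap pattern has flipped, with a wide gap now at the raised far half, so the rocker is off. Pressing the hatch gently.

>>> play_rows(increments=[[[0,2,0,0],[0,4,0,0],[0,5,0,0],[0,5,0,0]]])

```text
time: 9.12
position: [0.6015, -0.1873, 0.0195]
tcp_rot: [-0.707, 0.707, 0.014, -0.014]
contact_force: [0.2, 0.2, -0.2]
gripper_width: -0.0
```

>>> play_rows(increments=[[[0,1,0,0],[0,2,0,0],[0,3,0,0],[0,3,0,0]]])

```text
time: 9.45
position: [0.6017, -0.1874, 0.0167]
tcp_rot: [-0.707, 0.707, 0.014, -0.014]
contact_force: [0.3, 0.1, 1.7]
gripper_width: 0.002
```

>>> play_rows(increments=[[[0,1,0,0],[0,2,0,0],[0,2,0,0]]])

```text
time: 9.7
position: [0.6018, -0.1875, 0.0156]
tcp_rot: [-0.707, 0.707, 0.014, -0.014]
contact_force: [-2.1, 0.9, 8.3]
gripper_width: -0.001
```

>>> play_rows(increments=[[[0,0.5,0,0],[0,1,0,0],[0,1,0,0]]])

```text
time: 9.95
position: [0.6018, -0.1875, 0.0154]
tcp_rot: [-0.707, 0.707, 0.015, -0.013]
contact_force: [-3.9, 2.1, 11.7]
gripper_width: 0.002
```

At the stop: force rose to 12 N within 0.2 mm. Letting go, up then back.

>>> play_rows(increments=[[[0,-35,0,0],[0,-75,0,0],[0,-105,0,0],[-35,-105,0,0],[-75,-105,0,0]]])

```text
time: 10.37
position: [0.531, -0.1921, 0.1216]
tcp_rot: [-0.705, 0.709, 0.018, -0.011]
contact_force: [-0.3, -0.4, -0.6]
gripper_width: -0.002
```

>>> play_rows(increments=[[[-8,0,0,0],[-15,0,0,0],[-15,0,0,0],[-15,0,0,0],[-15,0,0,0]]])

```text
time: 10.78
position: [0.513, -0.1912, 0.1186]
tcp_rot: [-0.707, 0.707, 0.015, -0.014]
contact_force: [-0.3, 0.0, 0.1]
gripper_width: -0.0
```

>>> play_rows(increments=[[[0,0,0,0],[0,0,0,0],[0,0,0,0],[0,0,0,0],[0,0,0,0]]])

```text
time: 11.2
position: [0.5116, -0.1908, 0.1183]
tcp_rot: [0.707, -0.707, -0.014, 0.014]
contact_force: [0.9, -0.7, -0.7]
gripper_width: 0.003
```

>>> play_rows(increments=[[[0,0,0,0],[0,0,0,0],[0,0,0,0],[0,0,0,0],[0,0,0,0]]])

```text
time: 11.62
position: [0.5114, -0.1908, 0.1184]
tcp_rot: [0.707, -0.707, -0.014, 0.014]
contact_force: [0.1, -0.1, -0.5]
gripper_width: -0.001
```

```bash
python3 - <<'E'
from h import *
s=r.get_state();print(s['position'],s['contact_force'])
snap('scene','a7.png');snap('wrist','w7.png')
a=cv2.imread('pics/a7.png');w=cv2.imread('pics/w7.png')
cv2.imwrite('pics/x7.png',np.hstack([cv2.resize(a[150:250,170:290],(400,333)),cv2.resize(w,(444,333))[:,:400]]))
print(r.camera_info('wrist')['view'][2])
E
```

```text
[ 0.51137613 -0.19081126  0.11839797] [ 0.12251206 -0.12053564 -0.52243748]
[-0.29086099 -0.01295721  0.95667758 -0.15843234]
```

View pics/x7.png

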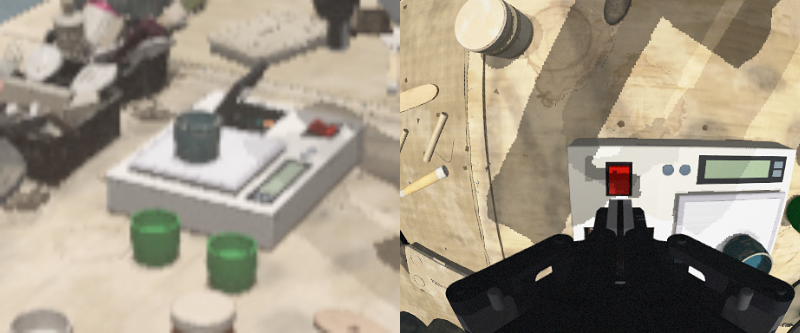

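The scene crop shows the hatch standing open at (245,85). The wrist view shows the rocker at (618,178). I'll wait a moment longer, then lower the tip in front and push.

>>> play_rows(increments=[[[0,0,0,0],[0,17,0,0],[0,34,0,0],[0,51,0,0],[0,68,0,0]]])

```text
time: 12.13
position: [0.5116, -0.1909, 0.0499]
tcp_rot: [-0.707, 0.707, 0.014, -0.014]
contact_force: [-0.0, -0.1, 0.1]
gripper_width: 0.0
```

>>> play_rows(increments=[[[10,0,0,0],[27,0,0,0],[44,0,0,0],[61,0,0,0],[78,0,0,0]]])

```text
time: 12.55
position: [0.5901, -0.1877, 0.0503]
tcp_rot: [0.707, -0.707, -0.014, 0.014]
contact_force: [-0.2, -0.2, -0.3]
gripper_width: 0.001
```

>>> play_rows(increments=[[[5,0,0,0],[10,0,0,0],[15,0,0,0],[20,0,0,0],[25,0,0,0]]])

```text
time: 12.97
position: [0.6136, -0.1868, 0.0504]
tcp_rot: [0.707, -0.707, -0.013, 0.014]
contact_force: [-1.4, -0.4, 1.2]
gripper_width: 0.001
```

>>> play_rows(increments=[[[5,0,0,0],[10,0,0,0],[15,0,0,0],[20,0,0,0],[20,0,0,0]]])

```text
time: 13.38
position: [0.6358, -0.1863, 0.0505]
tcp_rot: [-0.707, 0.707, 0.015, -0.013]
contact_force: [0.8, -1.8, -0.0]
gripper_width: 0.001
```

>>> play_rows(increments=[[[3,0,0,0],[6,0,0,0],[9,0,0,0],[9,0,0,0]]])

```text
time: 13.72
position: [0.644, -0.1859, 0.0504]
tcp_rot: [-0.707, 0.707, 0.014, -0.014]
contact_force: [0.4, -2.6, 0.1]
gripper_width: 0.001
```

>>> play_rows(increments=[[[2,0,0,0],[4,0,0,0],[4,0,0,0]]])

```text
time: 13.97
position: [0.6477, -0.1857, 0.0504]
tcp_rot: [-0.707, 0.707, 0.014, -0.014]
contact_force: [1.2, -3.7, 0.7]
gripper_width: 0.005
```

>>> play_rows(increments=[[[2,0,0,0],[3,0,0,0],[3,0,0,0]]])

```text
time: 14.22
position: [0.6506, -0.1855, 0.0505]
tcp_rot: [-0.707, 0.707, 0.014, -0.014]
contact_force: [-0.3, -2.6, 1.9]
gripper_width: 0.004
```

>>> play_rows(increments=[[[2,0,0,0],[3,0,0,0],[3,0,0,0]]])

```text
time: 14.47
position: [0.6531, -0.1853, 0.0501]
tcp_rot: [-0.707, 0.707, 0.014, -0.014]
contact_force: [-0.6, -4.4, -1.4]
gripper_width: -0.0
```

>>> play_rows(increments=[[[2,0,0,0],[3,0,0,0],[3,0,0,0]]])

```text
time: 14.72
position: [0.654, -0.1853, 0.0499]
tcp_rot: [-0.707, 0.707, 0.012, -0.015]
contact_force: [-6.5, -4.0, 1.8]
gripper_width: -0.001
```

```bash
python3 - <<'E'
from h import *
s=r.get_state();print(s['position'],s['contact_force'],s['torque'],s['joints'].round(3))
snap('scene','a8.png');snap('wrist','w8.png')
for c in('scene','wrist'):
  for t in('blue_cup','hatch_lip','white_cup','jar_white','jar_rust'):print(c,t,[(np.round(d['centre'],1).tolist(),round(d['confidence'],2),int(d['pixels'].sum())) for d in r.regions_of(t,c)][:3])
i=r.camera_info('scene')
import math
for th in(1.0,1.4,1.65,1.83):
    print(th,proj(i,np.array([.656-.068*math.cos(th),-.1855,.05+.068*math.sin(th)])))
E
```

```text
[ 0.65395871 -0.18529062  0.04992179] [-6.54882992 -3.95197214  1.84149325] [-8.61472891e-01  1.18102232e+00 -5.24363070e-04] [-0.368  0.664  0.168  1.079 -0.002 -0.407]
scene blue_cup [([240.9, 229.9], 0.75, 216), ([227.9, 192.4], 0.7, 197), ([214.9, 218.1], 0.55, 257)]
scene hatch_lip [([232.2, 175.7], 0.52, 135)]
scene white_cup [([180.2, 255.0], 0.85, 397)]
scene jar_white [([317.9, 189.8], 0.86, 347)]
scene jar_rust [([230.8, 254.8], 0.89, 592)]
wrist blue_cup [([478.4, 179.8], 0.76, 5508)]
wrist hatch_lip [([236.8, 238.6], 0.69, 4628)]
wrist white_cup []
wrist jar_white []
wrist jar_rust []
1.0 [244.69650669 170.97007701]
1.4 [239.00650427 167.38143657]
1.65 [235.19094981 166.36690014]
1.83 [232.49057071 166.27030469]
```

The stop is felt (6.5 N in −x). Backing off.

>>> play_rows(increments=[[[-10,0,0,0],[-30,0,0,0],[-55,0,0,0],[-85,0,0,0],[-115,0,0,0]]])

```text
time: 15.73
position: [0.5408, -0.188, 0.0502]
tcp_rot: [0.708, -0.706, -0.015, 0.014]
contact_force: [0.3, 0.1, 0.1]
gripper_width: 0.001
```

>>> play_rows(increments=[[[0,-25,0,0],[0,-50,0,0],[-10,-75,0,0],[-10,-75,0,0],[-10,-75,0,0]]])

```text
time: 16.15
position: [0.5329, -0.1895, 0.1272]
tcp_rot: [0.707, -0.707, -0.016, 0.013]
contact_force: [0.9, -1.1, 1.0]
gripper_width: 0.001
```

```bash
python3 - <<'E'
from h import *
s=r.get_state();print(s['time'],s['position'],s['contact_force'])
snap('scene','a9.png');A,B=cv2.imread('pics/a9.png'),cv2.imread('pics/a7.png')
d=cv2.absdiff(A,B).max(2)[160:290,170:345]
n,l,st,c=cv2.connectedComponentsWithStats((cv2.medianBlur(d,3)>40).astype(np.uint8))
print([(st[k,:5]+[170,160,0,0,0]).tolist() for k in range(1,n) if st[k,4]>8])
for t in('blue_cup','hatch_lip','white_cup','jar_white','jar_rust','spoon'):print(t,[(np.round(q['centre'],1).tolist(),round(q['confidence'],2),int(q['pixels'].sum())) for q in r.regions_of(t,'scene')][:3])
cv2.imwrite('pics/x9.png',np.vstack([cv2.resize(z[150:230,190:290],(750,600))[:300*2:2] if 0 else cv2.resize(z[160:215,200:300],(545,300)) for z in(B,A)]))
E
```

```text
16.15 [ 0.53285385 -0.18948474  0.12719373] [ 0.91230304 -1.13229877  1.01197399]
[[263, 160, 12, 6, 35], [230, 164, 20, 20, 194], [255, 179, 8, 11, 46], [265, 187, 6, 3, 15], [292, 216, 8, 4, 15], [280, 223, 3, 4, 10]]
blue_cup [([216.8, 221.7], 0.64, 225), ([229.7, 192.2], 0.61, 202), ([240.9, 229.1], 0.55, 240)]
hatch_lip [([236.8, 176.6], 0.46, 181)]
white_cup [([179.7, 254.5], 0.94, 427), ([240.9, 200.3], 0.51, 2211)]
jar_white [([315.2, 187.4], 0.74, 336), ([239.8, 200.3], 0.22, 2295)]
jar_rust [([230.3, 254.5], 0.66, 595)]
spoon [([290.6, 169.7], 0.58, 72)]
```

View pics/x9.png

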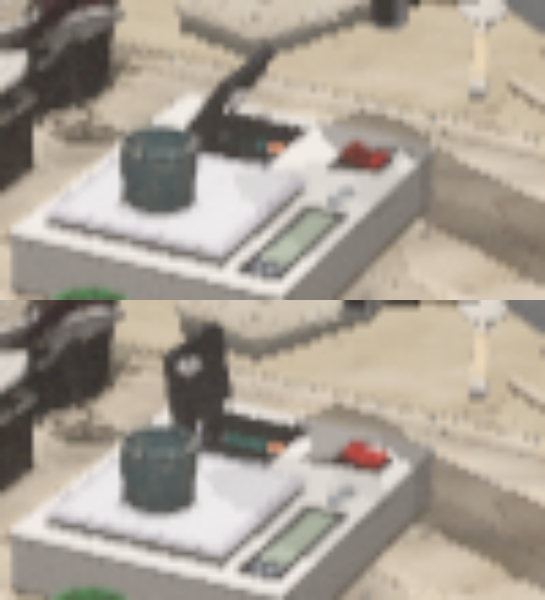

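The hatch now stands back at crop (195,370), the rocker's far half is raised, and the cup is unchanged. I'll estimate the hatch angle by fitting its silhouette.

```bash
python3 - <<'E'
from h import *
from math import *
i=r.camera_info('scene');yaw=radians(2.2);ex=np.array([cos(yaw),sin(yaw),0]);ey=np.array([-sin(yaw),cos(yaw),0]);ez=np.array([0,0,1.])
def mask(h0,th,S=8):
    P=[]
    for a in(0,.068):
        for b in(-.037,.037):
            for c in(-.001,.003): # thickness about hinge height
                P.append(proj(i,h0+ex*(-a*cos(th)+c*sin(th))+ez*(a*sin(th)+c*cos(th))+ey*b))
    m=np.zeros((60*S,60*S),np.uint8);q=cv2.convexHull(((np.array(P)-[205,155]+.5)*S).astype(np.int32));cv2.fillPoly(m,[q],1)
    return cv2.resize(m.astype(float),(60,60),interpolation=cv2.INTER_AREA)
for f in('a7.png','a9.png'):
    g=cv2.imread('pics/'+f).max(2)[155:215,205:265].astype(float);res=[]
    D=np.clip((110-g)/50,0,1);yy,xx=np.mgrid[155:215,205:265]
    keep=(yy<183)&(xx>226)
    for th in np.arange(.8,2.0,.05):
        for dx in np.arange(-.006,.0061,.003):
          for dy in(-.004,0,.004):
            m=mask(np.array([.656+dx,-.1855+dy,.05]),th);res.append((np.abs(m-D)[keep].sum(),round(th,2),round(dx,3),dy))
    res.sort();print(f,res[:6])
E
```

```text
a7.png [(np.float64(31.4325), np.float64(0.95), np.float64(-0.003), 0.004), (np.float64(32.15625), np.float64(0.95), np.float64(-0.003), 0), (np.float64(32.208125), np.float64(0.9), np.float64(0.0), 0.004), (np.float64(33.385625), np.float64(0.9), np.float64(0.0), 0), (np.float64(33.805), np.float64(0.95), np.float64(-0.003), -0.004), (np.float64(33.854375), np.float64(0.9), np.float64(0.0), -0.004)]
a9.png [(np.float64(67.16125), np.float64(1.7), np.float64(-0.006), 0.004), (np.float64(69.163125), np.float64(1.75), np.float64(-0.006), 0), (np.float64(70.051875), np.float64(1.65), np.float64(-0.003), 0), (np.float64(70.5), np.float64(1.65), np.float64(-0.003), 0.004), (np.float64(71.206875), np.float64(1.7), np.float64(-0.006), 0), (np.float64(71.56625), np.float64(1.7), np.float64(-0.003), 0)]
```

The silhouette fit gives about 1.7–1.8 rad. The same fit read 0.95 for the popped hatch. Time is ample, so I'll push once more to feel the stop from slightly higher.

>>> play_rows(increments=[[[0,20,0,0],[0,42,0,0],[0,67,0,0],[30,67,0,0],[60,67,0,0]]])

```text
time: 16.92
position: [0.5844, -0.1847, 0.0529]
tcp_rot: [0.709, -0.705, -0.009, 0.018]
contact_force: [1.1, -1.3, 1.3]
gripper_width: -0.001
```

>>> play_rows(increments=[[[25,0,0,0],[40,0,0,0],[48,0,0,0],[52,0,0,0],[52,0,0,0]]])

```text
time: 17.33
position: [0.6437, -0.1854, 0.0575]
tcp_rot: [0.707, -0.707, -0.014, 0.014]
contact_force: [-0.6, -0.2, 0.5]
gripper_width: -0.002
```

>>> play_rows(increments=[[[2,0,0,0],[4,0,0,0],[6,0,0,0],[6,0,0,0]]])

```text
time: 17.67
position: [0.6492, -0.1858, 0.0586]
tcp_rot: [-0.707, 0.707, 0.014, -0.014]
contact_force: [-0.3, -0.5, -0.7]
gripper_width: 0.001
```

>>> play_rows(increments=[[[1,0,0,0],[2,0,0,0],[3,0,0,0],[3,0,0,0]]])

```text
time: 18.0
position: [0.6525, -0.1855, 0.0585]
tcp_rot: [-0.707, 0.707, 0.014, -0.014]
contact_force: [-1.1, -1.9, 0.4]
gripper_width: 0.004
```

>>> play_rows(increments=[[[1,0,0,0],[2,0,0,0],[3,0,0,0],[3,0,0,0]]])

```text
time: 18.33
position: [0.6555, -0.1853, 0.0584]
tcp_rot: [-0.707, 0.707, 0.014, -0.014]
contact_force: [0.2, -1.6, 0.7]
gripper_width: -0.0
```

>>> play_rows(increments=[[[1,0,0,0],[2,0,0,0],[2,0,0,0]]])

```text
time: 18.58
position: [0.6562, -0.1852, 0.0583]
tcp_rot: [-0.707, 0.707, 0.013, -0.015]
contact_force: [-3.1, -3.8, 2.4]
gripper_width: -0.003
```

The stop is felt again, 2.3 mm farther at 8.4 mm higher. That slope of 0.27 equals tan(1.83 − π/2), so the hatch is on its stop. Backing off and handing in.

>>> play_rows(increments=[[[-10,0,0,0],[-30,0,0,0],[-60,0,0,0],[-90,0,0,0],[-115,0,0,0]]])

```text
time: 19.0
position: [0.5412, -0.1884, 0.0582]
tcp_rot: [0.708, -0.706, -0.014, 0.014]
contact_force: [-1.2, -0.2, 0.4]
gripper_width: 0.001
```

>>> play_rows(increments=[[[0,-25,0,0],[0,-50,0,0],[0,-75,0,0],[0,-75,0,0],[0,-75,0,0]]])

```text
time: 19.42
position: [0.5445, -0.1896, 0.1353]
tcp_rot: [-0.707, 0.707, 0.016, -0.012]
contact_force: [-0.1, 0.2, -0.4]
gripper_width: 0.004
```

```bash
python3 - <<'E'
from h import *
s=r.get_state();print(s['time'],s['position'],s['contact_force'])
A=snap('scene','a10.png')[:,:,::-1];B=cv2.imread('pics/a9.png')
d=cv2.absdiff(np.ascontiguousarray(A),B).max(2)[160:290,170:345]
n,l,st,c=cv2.connectedComponentsWithStats((cv2.medianBlur(d,3)>40).astype(np.uint8));print([(st[k]+[170,160,0,0,0]).tolist() for k in range(1,n) if st[k,4]>5])
print(r.finish_job())
E
```

```text
19.4167 [ 0.54446594 -0.18956114  0.1352991 ] [-0.08576805  0.23721292 -0.40363091]
[[263, 160, 5, 2, 7], [253, 185, 4, 4, 11]]
the job is handed in; nothing more can be done
None
```

I switched the scale off, popped the hatch with one press, and saw it standing open in the camera picture. I then pushed it back onto its stop and handed the job in at 19.4 s; no verdict was reported.

**Last checks:**
- **Rocker:** it snapped over at about 2.5 N and then met its stop. Afterwards the far half stood up in the pictures.
- **Hatch:** I felt the stop twice, at two heights. The slope between the two contacts matches 1.83 rad. A rougher fit to the camera outline gave 1.65–1.75 rad; the same fit had read slightly low on the popped hatch.
- **Other things:** the blue cup and the detected jars and white cup showed no visible shift in the scene picture, and the robot was clear of everything at hand-in.

**Checks that disagreed:**
- **TCP height:** the fingertips end about 34 mm higher than the reported TCP, so I found contact heights by force. Taken literally, the reported grasp point passed through the hatch while I lowered onto it. The real fingers stayed shut on top of it, so I believe the "hatch taken between the fingers" rule was not broken, but I cannot confirm that.
- **Sideways force:** about 4 N in y appeared during the pushes back. I did not find the cause, and it went away on retreat.

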